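Weigh a paint bottle on the studio beam balance

TASK

Weigh the orange paint bottle: take it out of the slanted rack and stand it upright on the round pan of the beam balance without dropping it, which tips the pan side down. Then slide the brass counterpoise along the beam until the beam rests level by itself, and let go. Do not disturb the other bottles, cups and tools.

Things in the scene. Friction and masses are not known exactly. Their poses are not given: they have to be found in the camera images.
- orange_paint: Closed orange paint bottle, white cap: body 52 mm diameter up to 85 mm, then a shoulder, cap 32 mm diameter from 109 to 145 mm above the base; 0.25 to 0.47 kg (unknown). Origin: centre of its underside; z runs along the bottle to the cap. Starts in one of the rack's slots, leaning 0.61 rad (35 degrees) from vertical, cap toward the robot's side; draw it out along its axis.
- orange_paint_cap (a point): On the orange bottle's axis, in its cap, 130 mm from its underside: a good place to grip, 32 mm wide.
- rack: Fixed wooden rack, 250 mm along its y, 170 mm along its x; origin: centre of its underside. Slots at y = -80, 0, +80 mm (48 mm free between caps); bottles lean toward its -x, the robot's side, undersides at x = 30, z = 42 mm. In a slot a back board under the leaning bottle reaches 85 mm along it, and rails on both sides (56 mm apart, reaching 2 mm past its axis) 70 mm.
- red_paint: the same bottle as the orange one (52 mm diameter, 145 mm tall), but red; a bystander standing in another slot of the rack
- black_paint: the same bottle as the orange one (52 mm diameter, 145 mm tall), but black; a bystander standing in another slot of the rack
- balance: Fixed balance, grey base 20 mm thick, 130 mm in its x, y = -200 to +240 mm. Origin: on the table under the beam's pivot. Grey column there up to 125 mm. The beam runs along its y axis: pan on the -y side, counterpoise on the +y side. A white index post 140 mm high with a red mark at 100 mm stands at y = 231 mm; the beam's red tip points at the mark when level.
- pivot (a point): Pivot of the beam, 100 mm above the table; its axes are the balance's.
- pan_top (a point): Centre of the upper face of the steel pan, a flat disc 120 mm in diameter, 4 mm thick; 130 mm to the -y side of the pivot, 36 mm above the pivot when the beam is level, 13 mm lower with the pan side fully down (higher with it up). The linkage keeps the pan horizontal, and the weighing does not depend on where on the pan the load stands.
- beam (a joint): Beam angle (rad): 0 level, positive = pan side down, stops at +-0.10. Swings freely, damped (settles in 1.5 s), and steadies itself about level: near balance each mm the counterpoise goes outward lowers the resting angle by about 0.006, so more than some 16 mm off balance it lies on a stop. At the start, pan empty, the counterpoise side is down.
- poise (a joint): Counterpoise position along the beam (m): 0 innermost (50 mm from the pivot), growing outward, away from the pan (+y of the balance), to 0.14. It stays where it is left; friction about 1.5 N. With the orange bottle on the pan the balance point lies between 0.06 and 0.125, by the bottle's weight.
- poise_knob (a point): Middle of the counterpoise's upright round black knob (18 mm diameter, 40 mm tall: 20 mm above and below this point), 40 mm above the beam's centre line. It stands on the brass block (44 mm across the beam, 36 along it, 36 high; 0.5 kg) that slides on the beam. Grip it from above and draw it along the beam.
- cup_a: Paper cup, 76 mm wide, 85 mm tall, bystander; origin centre of underside, z up.
- cup_b: Paper cup like cup_a, bystander.
- pail: Steel pail, 110 mm wide, 110 mm tall, bystander; origin centre of underside.
- pigment_jar: Amber jar with black cap, 48 mm wide, 50 mm tall, bystander; origin centre of underside.
- palette_knife: Palette knife, 200 mm long, lying flat along its x, bystander.
- brush: Paint brush, 200 mm long, lying along its x, bystander.
Things that resemble listed ones, but are neither listed nor needed, are in the scene too. There is more than one size of the orange_paint; the one meant has the size given above.

How it is judged:
By the outcome, as a careful person would: the job done as asked, in the order asked, and still so for the second after the job is handed in, with the robot touching nothing.
It also fails if it takes over 72 s, if anything falls off the work surface, if the arm or the gripper's body presses on something with over 40 N, if the wrist force passes 120 N, or if a joint passes its speed limit or range.

ROBOT

A 6-joint arm with a two-finger parallel gripper is mounted at the origin on the work surface. World frame = base frame: x ahead of the robot, y to its left, z up, the work surface at z = 0. Lengths are in mm, angles in rad, forces in N, time in s.
With the tool pointing down it reaches from about 400 to 925 mm from the base axis. Payload 12.5 kg.
Tool frame: the origin (TCP) lies at the very end of the fingers, on their centre line; the grasp point (between the pads) lies 19 mm behind it; z points along the fingers, y is the line along which they close (so a half turn about z gives the same grasp; the last joint's range is limited). The gripper opens to 95 mm and grips with 3 to 60 N. Pads are 20 mm wide; open, the fingers measure 119 mm over their backs; the gripper's body (75 mm by 180 mm) begins 59 mm behind the grasp point.
Start: joints at [-1.356, 0.491, 1.559, -0, 1.092, -0.106], TCP at [197.102, -593.125, 214.661] pointing down, gripper open.
Joint ranges: [-3.1, 3.1], [-0.84, 2.19], [0.05, 2.79], [-1.13, 4.28], [0.06, 2.93], [-2.69, 2.69]. Speed limits (rad/s): [2.22, 2.22, 2.79, 3.14, 3.14, 3.14].

INTERFACE

Orientations are given as [roll, pitch, yaw] about the fixed x, y, z axes, in that order (R = Rz(yaw) Ry(pitch) Rx(roll)).
In Python, from cell import * gives the robot as it stands.
- The arm moves only by the tool step_arm, never from a script. Its argument "plan" is a list of rows, each an object of numbers: "x", "y", "z": the shift along the tool's x, y, z in units of 25 mm (1.0 is 25 mm); "rx", "ry", "rz": the turn, a rotation vector about the tool's x, y, z in units of 0.1 rad (1.0 is 0.1 rad). In form: [{"x": .., "y": .., "z": .., "rx": .., "ry": .., "rz": ..}, ...]. A call has exactly 10 rows; each row shifts and turns the commanded pose from where the row before left it, along the tool's axes as they then stand; what a row does not reach is not made up. A row lasts 1/12 s, in which the tool goes at most 41.7 mm and 7.16 degrees, less where a joint would pass 70% of its speed; a pose out of reach is approached as far as the arm can. A call with a number of a shift or a turn outside -1 to 1 is refused whole. A call with a gripper value outside its range is refused whole. "jaw" is the closure, from -1 (fully open) to 1 (shut), so that 0 is half open, set as the call begins (left out, the last holds). The fingers move at their own pace and stop on an object; the grip force is fixed at half the most. Time passes only in rows, so rows that do not move let the fingers close, or fill a call up. It gives the time, the measured TCP pose, the force, the opening and the grip force at its end, in the units of the state.
- state(): the state, without advancing time (a new reading comes with each control period).
- read_camera(name): name is "side" or "top" or "wrist"; returns a dict with "image" (420x560x3 uint8, red, green, blue), "depth" (420x560 float32, mm along the optical axis (not along the pixel's ray), 0 where there is no reading), "vfov" (degrees; the focal length in pixels is half the picture's height over the tangent of half this angle, whatever the lens; pixels are square), "cx", "cy" (the principal point, pixels), "k1" (the pictures are not rectified: a ray, as slopes to the right and down, at radius r is drawn at 1 + k1 r^2 times it, then the intrinsics apply), "R" (3x3) and "t" (3): a world point X has camera coordinates R X + t. Camera axes: x right, y down, z forward; pixel columns grow to the right and rows downward; lengths in mm; the calibration is good to about 2 mm. A picture is of the moment at which its call begins.
- job_done(): hands the job in; it is judged then, once.
The state is a dict: "t": time; "joints": joint angles; "qvel": joint speeds; "tau": joint torques, N m; "eef_pos": TCP position; "tcp_rot": TCP orientation; "ft_force": force on the tool from outside, world axes, zero at the start; "moment": the same for the moment, N m; "opening": opening from 0.0 (shut) to 1.0 (fully open); "grip_force": force on a finger pad.
Only numpy, scipy, OpenCV 4.12 (cv2) and the standard library are available. Lean on these libraries where they do the work, as an engineer would, in place of code of your own. Each camera call takes 0.05 s, during which the arm holds its last target. There are 200 camera calls.

## Working session

There is one attempt and no reset: what is moved stays moved. The work goes in short steps, Python scripts to look and compute and a tool call to move; the robot and the scene stay as the last step left them, time stands still between calls to the robot, and variables do not carry over. Pictures are saved under pics/ and viewed, at most 10 in all, crops included, and the job is handed in when it is done.

Besides the shell and the picture viewer there is one more tool, called after "Call:" as name(argument=value, ...) on one line, values as JSON. step_arm: Moves the arm, as the interface text tells. Shifts and turns lie within -1 to 1; 1 stands for 25 mm of shift or 0.1 rad of turn. Its arguments: {"type":"object","properties":{"plan":{"type":"array","items":{"type":"object","properties":{"x":{"type":"number"},"y":{"type":"number"},"z":{"type":"number"},"rx":{"type":"number"},"ry":{"type":"number"},"rz":{"type":"number"}}}},"jaw":{"type":"number"}},"required":["plan"]}

```bash
ls; mkdir -p pics
python3 - <<'E'
from cell import *
import cv2, numpy as np, pickle
d={}
for n in ("side","top"):
    c=read_camera(n); d[n]=c
    cv2.imwrite(f"pics/{n}0.png",c["image"][:,:,::-1])
    print(n,c["vfov"],c["cx"],c["cy"],c["k1"],(-c["R"].T@c["t"]).round(),c["R"].round(2).tolist())
pickle.dump(d,open("c0.pkl","wb"))
print(state())
E
```

```text
pics
side 42.219567083462046 274.7837777824707 208.52998984960257 -0.017656274806947564 [ -34.  703. 1335.] [[-0.8, -0.6, 0.0], [-0.46, 0.63, -0.63], [0.37, -0.5, -0.78]]
top 42.6041836711341 284.55400712350917 208.46388037175504 -0.12473995678984943 [ 427.  -77. 1934.] [[0.03, -1.0, 0.01], [-1.0, -0.03, -0.06], [0.06, -0.0, -1.0]]
{'t': 0.1, 'joints': array([-1.35560315e+00,  4.91529008e-01,  1.55935225e+00, -2.11231597e-05,
        1.09168831e+00, -1.05593918e-01]), 'qvel': array([ 0.00073188, -0.00205527, -0.00319949,  0.00063362,  0.00048566,
       -0.00025999]), 'tau': array([ 4.45865429e-03, -6.13624048e+01, -2.58605647e+01,  6.94549992e-02,
        4.70354548e-02, -6.52829863e-05]), 'eef_pos': array([ 197.04973227, -592.92023478,  214.11419588]), 'tcp_rot': array([-3.14061920e+00, -8.43341633e-05,  3.20796803e-01]), 'ft_force': array([-0.89479255, -0.56802818, -0.51349448]), 'moment': array([-0.02896033,  0.07132975,  0.01288575]), 'grip_force': 0.0, 'opening': 1.0000081449282447}
```

View pics/top0.png

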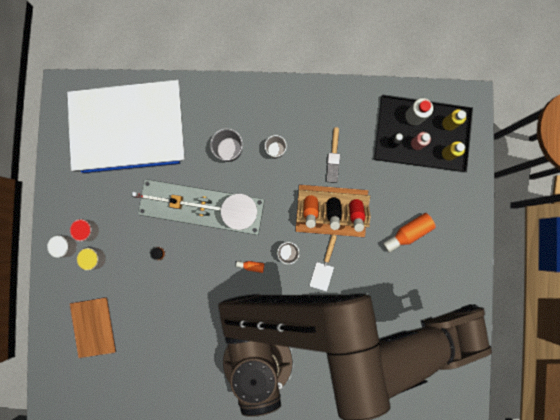

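View pics/side0.png

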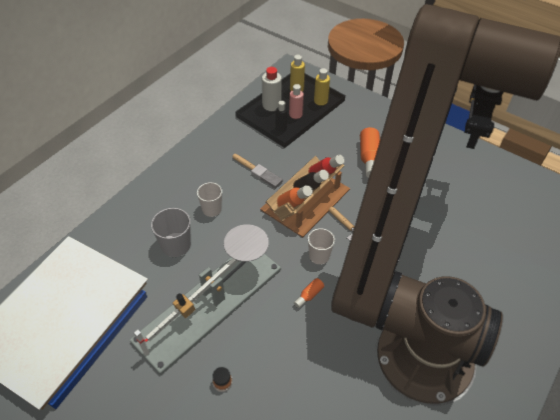

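Top view: rack around (333,210) with the orange bottle in the left slot (312,210, cap at 309,224); pan (239,211), poise (175,201), index post (137,195). Cups are at (287,252) and (275,147). The side view agrees.

```bash
cat > h.py <<'E'
import numpy as np, cv2, pickle
def K(c):
    f=c["image"].shape[0]/2/np.tan(np.radians(c["vfov"]/2))
    return np.array([[f,0,c["cx"]],[0,f,c["cy"]],[0,0,1]])
def slopes(c,uv):
    return cv2.undistortPoints(np.float64(uv).reshape(-1,1,2),K(c),np.array([c["k1"],0,0,0.]))[:,0]
def rays(c,uv):
    s=slopes(c,uv); return -c["R"].T@c["t"], np.c_[s,np.ones(len(s))]@c["R"]
def plane(c,uv,z):
    o,d=rays(c,uv); return o+d*((z-o[2])/d[:,2])[:,None]
def cloud(c,mask):
    v,u=np.nonzero(mask&(c["depth"]>0)); s=slopes(c,np.c_[u,v]); z=c["depth"][v,u]
    return (np.c_[s,np.ones(len(s))]*z[:,None]-c["t"])@c["R"]
def pix(c,X):
    X=np.atleast_2d(X); return cv2.projectPoints(X,cv2.Rodrigues(c["R"])[0],np.float64(c["t"]),K(c),np.array([c["k1"],0,0,0.]))[0][:,0]
def hsv(c): return cv2.cvtColor(c["image"],cv2.COLOR_RGB2HSV)
def box(c,u0,u1,v0,v1):
    m=np.zeros(c["depth"].shape,bool); m[v0:v1,u0:u1]=1; return m
E
python3 - <<'E'
from h import *
d=pickle.load(open("c0.pkl","rb")); c=d["top"]; H=hsv(c)
h,s,v=[H[...,i].astype(int) for i in range(3)]
def rect(P): return cv2.minAreaRect(P[:,:2].astype(np.float32))
# rack wood
m=box(c,290,375,180,240)&(h<22)&(s>80)
P=cloud(c,m); print("rack all",len(P)); 
lo=P[P[:,2]<40]; print("rack low",len(lo),rect(P),rect(lo))
# balance base
P=cloud(c,box(c,130,270,175,240)); b=P[(P[:,2]>12)&(P[:,2]<27)]; print("base",len(b),rect(b),cv2.boxPoints(rect(b)))
p=P[(P[:,2]>110)&(P[:,2]<180)]; 
pm=cloud(c,box(c,215,262,185,235)); pm=pm[pm[:,2]>100]; print("pan",len(pm),rect(pm),cv2.minEnclosingCircle(pm[:,:2].astype(np.float32)),np.median(pm[:,2]))
k=cloud(c,box(c,165,188,190,212)); k=k[k[:,2]>118]; print("poise",k.mean(0),k[:,2].max(),rect(k))
kk=k[k[:,2]>150]; print("knob", len(kk), kk.mean(0) if len(kk) else 0)
# bottle tall
for n,m in (("orange",box(c,300,322,190,225)&(h<12)&(s>170)&(v>120)),("capO",box(c,300,320,215,235)&(s<70)&(v>120)),("capB",box(c,325,343,215,235)&(s<70)&(v>120)),("capR",box(c,347,368,215,236)&(s<70)&(v>120))):
    q=cloud(c,m); q=q[q[:,2]>30]; print(n,len(q),q.mean(0).round(1),q.min(0).round(),q.max(0).round())
for n,b in (("cupa",(262,290,132,162)),("cupb",(273,303,238,268)),("pail",(206,246,126,166)),("orange small",(232,268,255,276))):
    q=cloud(c,box(c,*b)); q=q[q[:,2]>15]; print(n,q.mean(0).round(),q.min(0).round(),q.max(0).round())
E
```

```text
rack all 2817
rack low 1007 ((540.1215209960938, -252.22647094726562), (253.30014038085938, 189.37551879882812), 87.34903717041016) ((540.1215209960938, -252.22647094726562), (253.30014038085938, 189.37551879882812), 87.34903717041016)
base 2513 ((545.2383422851562, 222.00074768066406), (218.2941131591797, 500.7060546875), 3.9550557136535645) [[419.0834   464.22925 ]
 [453.61905  -35.284344]
 [671.3933   -20.227753]
 [636.85767  479.28583 ]]
pan 1036 ((525.4754638671875, 71.94999694824219), (118.16072845458984, 123.59601593017578), 34.32606506347656) ((528.4566040039062, 82.36820220947266), 72.1272964477539) 150.300038156859
poise [556.92313879 292.23694866 142.98789454] 156.8973381931403 ((554.0260620117188, 291.8109436035156), (29.010671615600586, 18.90097999572754), 32.89302444458008)
knob 12 [557.19617145 294.33405267 153.12422061]
orange 237 [ 555.7 -173.3  106.8] [ 518. -197.   56.] [ 594. -149.  146.]
capO 99 [ 501.2 -170.1  159.7] [ 482. -185.  141.] [ 523. -155.  175.]
capB 97 [ 497.2 -250.5  159.9] [ 478. -265.  138.] [ 518. -234.  174.]
capR 94 [ 493.  -329.8  160. ] [ 473. -344.  144.] [ 514. -314.  176.]
cupa [773. -42.  59.] [722. -82.  15.] [801.   4.  95.]
cupb [ 392. -100.   61.] [ 358. -134.   15.] [431. -48.  97.]
pail [774. 134.  72.] [706.  72.  15.] [814. 186. 124.]
orange small [342.  29.  31.] [321. -14.  16.] [360.  83.  49.]
```

```bash
cat > mv.py <<'E'
import numpy as np
from scipy.spatial.transform import Rotation as R
from cell import state
def go(pos,Rt,n=None,s=None):
    """print one row that, repeated n times, takes the tool from here to pos,Rt"""
    s=s or state(); R0=R.from_euler("xyz",s["tcp_rot"]); p0=np.array(s["eef_pos"])
    r=(R0.inv()*Rt).as_rotvec(); t=R0.inv().apply(np.array(pos)-p0)
    if n is None: n=int(10*np.ceil(max(np.linalg.norm(t)/22,np.linalg.norm(r)/.09)/10))
    S=sum(R.from_rotvec(r*i/n).as_matrix() for i in range(n)); p=np.linalg.solve(S,t)
    print("n",n,"row",dict(zip(("x","y","z","rx","ry","rz"),np.r_[p/25,r/n/.1].round(3).tolist())))
def tool(z,y):
    z=np.array(z,float); z/=np.linalg.norm(z); y=np.array(y,float); y-=z*(y@z); y/=np.linalg.norm(y)
    return R.from_matrix(np.c_[np.cross(y,z),y,z])
def rep():
    s=state(); print(round(s["t"],2),s["eef_pos"].round(1),s["tcp_rot"].round(3),"F",s["ft_force"].round(1),"open",round(s["opening"],3),"grip",round(s["grip_force"],1))
E
cat > geo.py <<'E'
import numpy as np
a=-0.051; ax=np.array([-.5736*np.cos(a),-.5736*np.sin(a),.8192]); base=np.array([565.,-173.5,42.])
ry=np.array([-np.sin(a),np.cos(a),0])
E
python3 - <<'E'
from mv import *; from geo import *
print(base+ax*130)
go(base+ax*221,tool(-ax,-ry))
E
```

```text
[ 490.52895467 -169.69868037  148.496     ]
n 30 row {'x': 0.396, 'y': -0.519, 'z': 0.097, 'rx': -0.038, 'ry': 0.201, 'rz': 0.12}
```

Call:
step_arm(plan=[{"x": 0.4,"y": -0.52,"z": 0.06,"rx": -0.04,"ry": 0.2,"rz": 0.12},{"x": 0.4,"y": -0.52,"z": 0.06,"rx": -0.04,"ry": 0.2,"rz": 0.12},{"x": 0.4,"y": -0.52,"z": 0.06,"rx": -0.04,"ry": 0.2,"rz": 0.12},{"x": 0.4,"y": -0.52,"z": 0.06,"rx": -0.04,"ry": 0.2,"rz": 0.12},{"x": 0.4,"y": -0.52,"z": 0.06,"rx": -0.04,"ry": 0.2,"rz": 0.12},{"x": 0.4,"y": -0.52,"z": 0.06,"rx": -0.04,"ry": 0.2,"rz": 0.12},{"x": 0.4,"y": -0.52,"z": 0.06,"rx": -0.04,"ry": 0.2,"rz": 0.12},{"x": 0.4,"y": -0.52,"z": 0.06,"rx": -0.04,"ry": 0.2,"rz": 0.12},{"x": 0.4,"y": -0.52,"z": 0.06,"rx": -0.04,"ry": 0.2,"rz": 0.12},{"x": 0.4,"y": -0.52,"z": 0.06,"rx": -0.04,"ry": 0.2,"rz": 0.12}], jaw=-0.4)

```text
t: 0.93
eef_pos: [260.4, -440.5, 206.6]
tcp_rot: [3.114, -0.203, 0.202]
ft_force: [0.5, -0.2, -0.2]
opening: 0.699
grip_force: 0.0
```

Call:
step_arm(plan=[{"x": 0.4,"y": -0.52,"z": 0.06,"rx": -0.04,"ry": 0.2,"rz": 0.12},{"x": 0.4,"y": -0.52,"z": 0.06,"rx": -0.04,"ry": 0.2,"rz": 0.12},{"x": 0.4,"y": -0.52,"z": 0.06,"rx": -0.04,"ry": 0.2,"rz": 0.12},{"x": 0.4,"y": -0.52,"z": 0.06,"rx": -0.04,"ry": 0.2,"rz": 0.12},{"x": 0.4,"y": -0.52,"z": 0.06,"rx": -0.04,"ry": 0.2,"rz": 0.12},{"x": 0.4,"y": -0.52,"z": 0.06,"rx": -0.04,"ry": 0.2,"rz": 0.12},{"x": 0.4,"y": -0.52,"z": 0.06,"rx": -0.04,"ry": 0.2,"rz": 0.12},{"x": 0.4,"y": -0.52,"z": 0.06,"rx": -0.04,"ry": 0.2,"rz": 0.12},{"x": 0.4,"y": -0.52,"z": 0.06,"rx": -0.04,"ry": 0.2,"rz": 0.12},{"x": 0.4,"y": -0.52,"z": 0.06,"rx": -0.04,"ry": 0.2,"rz": 0.12}])

```text
t: 1.77
eef_pos: [341.0, -297.5, 217.4]
tcp_rot: [3.109, -0.407, 0.083]
ft_force: [0.6, 0.5, 0.3]
opening: 0.7
grip_force: 0.0
```

Run:
```python
from mv import *; from geo import *
rep(); go(base+ax*221,tool(-ax,-ry),10)
```

```text
1.77 [ 341.  -297.5  217.4] [ 3.109 -0.407  0.083] F [0.6 0.5 0.3] open 0.7 grip 0.0
n 10 row {'x': 0.365, 'y': -0.516, 'z': 0.162, 'rx': -0.033, 'ry': 0.202, 'rz': 0.121}
```

Call:
step_arm(plan=[{"x": 0.36,"y": -0.52,"z": 0.16,"rx": -0.03,"ry": 0.2,"rz": 0.12},{"x": 0.36,"y": -0.52,"z": 0.16,"rx": -0.03,"ry": 0.2,"rz": 0.12},{"x": 0.36,"y": -0.52,"z": 0.16,"rx": -0.03,"ry": 0.2,"rz": 0.12},{"x": 0.36,"y": -0.52,"z": 0.16,"rx": -0.03,"ry": 0.2,"rz": 0.12},{"x": 0.36,"y": -0.52,"z": 0.16,"rx": -0.03,"ry": 0.2,"rz": 0.12},{"x": 0.36,"y": -0.52,"z": 0.16,"rx": -0.03,"ry": 0.2,"rz": 0.12},{"x": 0.36,"y": -0.52,"z": 0.16,"rx": -0.03,"ry": 0.2,"rz": 0.12},{"x": 0.36,"y": -0.52,"z": 0.16,"rx": -0.03,"ry": 0.2,"rz": 0.12},{"x": 0.36,"y": -0.52,"z": 0.16,"rx": -0.03,"ry": 0.2,"rz": 0.12},{"x": 0.36,"y": -0.52,"z": 0.16,"rx": -0.03,"ry": 0.2,"rz": 0.12}])

```text
t: 2.6
eef_pos: [436.7, -166.0, 222.8]
tcp_rot: [-3.139, -0.608, -0.05]
ft_force: [0.4, 0.2, 0.4]
opening: 0.699
grip_force: 0.0
```

Run:
```python
from mv import *; from geo import *; from h import *; from cell import read_camera
rep(); c=read_camera("wrist"); pickle.dump(c,open("w1.pkl","wb")); cv2.imwrite("pics/w1.png",c["image"][:,:,::-1])
print((-c["R"].T@c["t"]).round(), pix(c,[base,base+ax*85,base+ax*109,base+ax*145]).round())
```

```text
2.6 [ 436.7 -166.   222.8] [-3.139 -0.608 -0.05 ] F [0.4 0.2 0.4] open 0.699 grip 0.0
[ 408. -163.  410.] [[284. 186.]
 [285. 203.]
 [285. 210.]
 [285. 222.]]
```

View pics/w1.png

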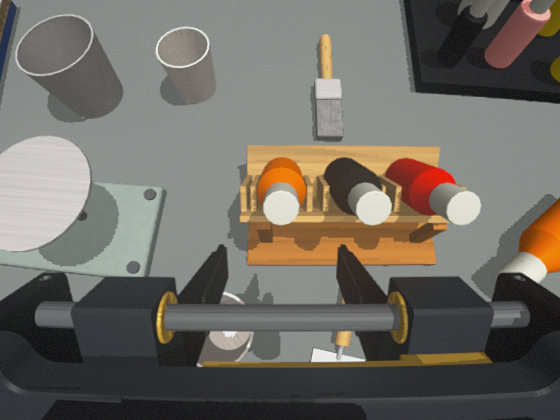

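The wrist view shows the orange cap's end face at (281,205), and the prediction was (285,222), so I need a correction. The pan is at the left and fully in view.

Run:
```python
from h import *; from geo import *
c=pickle.load(open("w1.pkl","rb")); H=hsv(c); h,s,v=[H[...,i].astype(int) for i in range(3)]
for n,b in (("O",(255,308,180,228)),("B",(345,395,180,228)),("R",(435,485,180,228))):
    m=(box(c,*b)&(s<60)&(v>110)).astype(np.uint8)
    N,L,st,ce=cv2.connectedComponentsWithStats(m); i=1+st[1:,4].argmax(); 
    P=cloud(c,L==i); f=P.mean(0); u,S,V=np.linalg.svd(P-f,full_matrices=False)
    print(n,st[i],ce[i].round(1),f.round(1),V[2].round(2),"rms",(S[2]/len(P)**.5).round(2),"zrange",P[:,2].min().round(),P[:,2].max().round())
    if n=="O":
        for d in (0,):
            print("expected top",(base+ax*145).round(1))
m=box(c,250,310,155,215)&(h<14)&(s>170)&(v>100); P=cloud(c,m)
A=P-base; al=A@ax; side=A@ry; print("body",len(P),"side mid",(np.percentile(side,2)+np.percentile(side,98))/2)
nrm=np.cross(ry,ax); 
b=(al>30)&(al<80); print("height over axis",np.percentile(A[b]@nrm,[2,50,98]),nrm)
# pan
m=box(c,0,95,130,255)&(s<40)&(v>120); Q=cloud(c,m); Q=Q[Q[:,2]>100]; print("pan z",np.median(Q[:,2]),cv2.minEnclosingCircle(Q[:,:2].astype(np.float32)))
d=pickle.load(open("c0.pkl","rb"))
for n,c2,bb in(("top",d["top"],(300,320,215,235)),("side",d["side"],(295,325,180,205))):
    HH=hsv(c2); m=box(c2,*bb)&(HH[...,1]<60)&(HH[...,2]>110); vv,uu=np.nonzero(m); print(n,uu.mean(),vv.mean(),pix(c2,base+ax*130))
```

```text
O [ 263  183   36   42 1205] [280.7 204. ] [ 498.3 -166.3  159.5] [-0.06 -0.24  0.97] rms 6.42 zrange 93.0 169.0
expected top [ 481.9 -169.3  160.8]
B [ 351  182   41   43 1250] [371.1 203.6] [ 495.  -244.7  159.3] [ 0.19 -0.14  0.97] rms 6.68 zrange 66.0 170.0
R [ 435  180   50   48 1893] [464.2 203.2] [ 509.6 -366.   105. ] [-0.14 -0.8   0.59] rms 9.38 zrange -2.0 170.0
body 401 side mid 3.117801878311111
height over axis [-1.59820224 31.65120651 36.4964356 ] [ 0.81813486 -0.04176109  0.5736    ]
pan z 149.05684172658204 ((529.0791015625, 71.62966918945312), 60.523414611816406)
top 309.84444444444443 224.57777777777778 [[310.24130043 224.48041729]]
side 305.69026548672565 190.46902654867256 [[308.67086336 192.0262831 ]]
```

Run:
```python
from h import *; from geo import *
from scipy.optimize import least_squares
c=pickle.load(open("w1.pkl","rb")); d=pickle.load(open("c0.pkl","rb"))
nrm=np.cross(ry,ax); t=np.linspace(0,2*np.pi,40)
ring=16*(np.cos(t)[:,None]*ry+np.sin(t)[:,None]*nrm)
cyl=np.r_[ring+ax*109,ring+ax*145]
def bb(p): return np.r_[p.min(0),p.max(0)]
obs={}
for n,cc,b in (("wrist",c,(255,308,180,228)),("top",d["top"],(300,322,212,236)),("side",d["side"],(292,325,178,206))):
    H=hsv(cc); m=(box(cc,*b)&(H[...,1]<70)&(H[...,2]>100)).astype(np.uint8)
    N,L,st,ce=cv2.connectedComponentsWithStats(m); i=1+st[1:,4].argmax(); s=st[i]
    obs[n]=(cc,np.array([s[0],s[1],s[0]+s[2]-1,s[1]+s[3]-1.]))
for names in (["wrist"],["top"],["side"],["wrist","top","side"]):
    f=lambda q:np.concatenate([(bb(pix(obs[n][0],cyl+[q[0],q[1],42]))-obs[n][1])*(1 if n=="wrist" else 3) for n in names])
    r=least_squares(f,base[:2]); print(names,r.x.round(1),r.fun.round(1))
print({n:o[1] for n,o in obs.items()})
```

```text
['wrist'] [ 577.4 -170.7] [-0.7 -1.7  0.7  1.5]
['top'] [ 575.1 -174.1] [-1.1 -2.9  1.1  2.9]
['side'] [ 575.  -171.9] [-2.8 -3.   2.7  2.9]
['wrist', 'top', 'side'] [ 575.9 -172. ] [ 0.9 -0.4  2.4  3.  -2.9 -3.8 -0.8  2.  -3.5 -3.4  2.   2.4]
{'wrist': array([263., 183., 299., 224.]), 'top': array([306., 215., 315., 227.]), 'side': array([298., 185., 312., 197.])}
```

```bash
sed -i 's/565.,-173.5/576.,-171.8/' geo.py
python3 - <<'E'
from mv import *; from geo import *
T=tool(-ax,-ry); go(base+ax*200,T,5); go(base+ax*111,T,10,dict(eef_pos=base+ax*200,tcp_rot=T.as_euler("xyz")))
E
```

```text
n 5 row {'x': 0.081, 'y': 0.003, 'z': 0.223, 'rx': -0.008, 'ry': 0.003, 'rz': -0.0}
n 10 row {'x': 0.0, 'y': -0.0, 'z': 0.356, 'rx': 0.0, 'ry': -0.0, 'rz': 0.0}
```

Call:
step_arm(plan=[{"x": 0.08,"z": 0.22},{"x": 0.08,"z": 0.22},{"x": 0.08,"z": 0.22},{"x": 0.08,"z": 0.22},{"x": 0.08,"z": 0.22},{"z": 0.4},{"z": 0.4},{"z": 0.4},{"z": 0.4},{"z": 0.2}])

```text
schema error: expected keys x, y, z, rx, ry, rz
```

Call:
step_arm(plan=[{"z": 0.35},{"z": 0.35},{"z": 0.3},{"z": 0.3},{"z": 0.2},{"z": 0.2},{"z": 0.1},{},{},{}])

```text
schema error: expected keys x, y, z, rx, ry, rz
```

Run:
```python
from mv import *; from geo import *; from h import *; from cell import read_camera
rep(); T=tool(-ax,-ry); go(base+ax*111,T,5)
c=read_camera("wrist"); cv2.imwrite("pics/w2.png",c["image"][:,:,::-1])
```

```text
2.65 [ 437.2 -164.4  222.9] [-3.137 -0.61  -0.051] F [-0.4  1.2  0.4] open 0.699 grip 0.0
n 5 row {'x': 0.082, 'y': 0.005, 'z': 0.935, 'rx': -0.008, 'ry': 0.003, 'rz': -0.0}
```

View pics/w2.png

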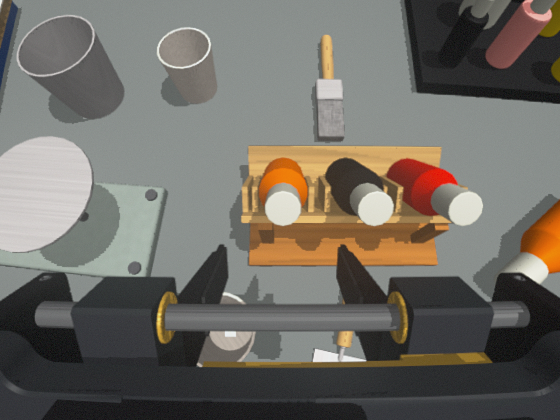

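The view has not changed: the calls were refused because every row must have all six keys. I'll resend with full keys.

Call:
step_arm(plan=[{"x": 0.08,"y": 0,"z": 0.22,"rx": 0,"ry": 0,"rz": 0},{"x": 0.08,"y": 0,"z": 0.22,"rx": 0,"ry": 0,"rz": 0},{"x": 0.08,"y": 0,"z": 0.22,"rx": 0,"ry": 0,"rz": 0},{"x": 0.08,"y": 0,"z": 0.22,"rx": 0,"ry": 0,"rz": 0},{"x": 0.08,"y": 0,"z": 0.22,"rx": 0,"ry": 0,"rz": 0},{"x": 0,"y": 0,"z": 0.4,"rx": 0,"ry": 0,"rz": 0},{"x": 0,"y": 0,"z": 0.4,"rx": 0,"ry": 0,"rz": 0},{"x": 0,"y": 0,"z": 0.4,"rx": 0,"ry": 0,"rz": 0},{"x": 0,"y": 0,"z": 0.4,"rx": 0,"ry": 0,"rz": 0},{"x": 0,"y": 0,"z": 0.2,"rx": 0,"ry": 0,"rz": 0}])

```text
t: 3.53
eef_pos: [486.5, -169.2, 167.7]
tcp_rot: [-3.139, -0.607, -0.05]
ft_force: [-0.8, -0.5, -0.2]
opening: 0.699
grip_force: 0.0
```

Call:
step_arm(plan=[{"x": 0,"y": 0,"z": 0.35,"rx": 0,"ry": 0,"rz": 0},{"x": 0,"y": 0,"z": 0.35,"rx": 0,"ry": 0,"rz": 0},{"x": 0,"y": 0,"z": 0.3,"rx": 0,"ry": 0,"rz": 0},{"x": 0,"y": 0,"z": 0.3,"rx": 0,"ry": 0,"rz": 0},{"x": 0,"y": 0,"z": 0.2,"rx": 0,"ry": 0,"rz": 0},{"x": 0,"y": 0,"z": 0.2,"rx": 0,"ry": 0,"rz": 0},{"x": 0,"y": 0,"z": 0.1,"rx": 0,"ry": 0,"rz": 0},{"x": 0,"y": 0,"z": 0,"rx": 0,"ry": 0,"rz": 0},{"x": 0,"y": 0,"z": 0,"rx": 0,"ry": 0,"rz": 0},{"x": 0,"y": 0,"z": 0,"rx": 0,"ry": 0,"rz": 0}])

```text
t: 4.37
eef_pos: [511.6, -170.2, 132.2]
tcp_rot: [-3.139, -0.608, -0.049]
ft_force: [-0.5, 0.8, -0.5]
opening: 0.7
grip_force: 0.0
```

Run:
```python
from mv import *; from geo import *; from h import *; from cell import read_camera
rep(); T=tool(-ax,-ry); go(base+ax*111,T,5)
c=read_camera("wrist"); cv2.imwrite("pics/w3.png",c["image"][:,:,::-1])
```

```text
4.37 [ 511.6 -170.2  132.2] [-3.139 -0.608 -0.049] F [-0.5  0.8 -0.5] open 0.7 grip 0.0
n 5 row {'x': 0.008, 'y': -0.013, 'z': -0.002, 'rx': -0.007, 'ry': 0.006, 'rz': 0.003}
```

View pics/w3.png

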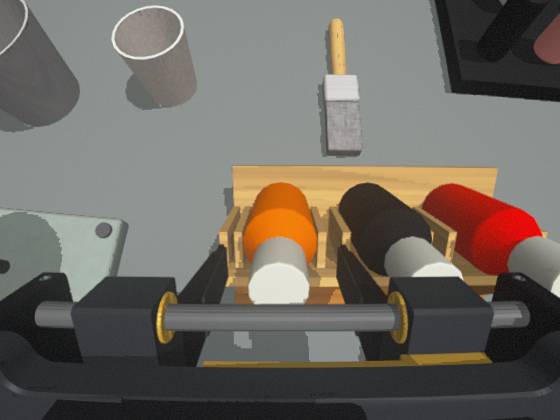

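The orange cap (279,270) sits centred between the fingers, clear of the black cap. I'll close and draw the bottle out along its axis.

Call:
step_arm(plan=[{"x": 0,"y": 0,"z": 0,"rx": 0,"ry": 0,"rz": 0},{"x": 0,"y": 0,"z": 0,"rx": 0,"ry": 0,"rz": 0},{"x": 0,"y": 0,"z": 0,"rx": 0,"ry": 0,"rz": 0},{"x": 0,"y": 0,"z": 0,"rx": 0,"ry": 0,"rz": 0},{"x": 0,"y": 0,"z": 0,"rx": 0,"ry": 0,"rz": 0},{"x": 0,"y": 0,"z": 0,"rx": 0,"ry": 0,"rz": 0},{"x": 0,"y": 0,"z": 0,"rx": 0,"ry": 0,"rz": 0},{"x": 0,"y": 0,"z": 0,"rx": 0,"ry": 0,"rz": 0},{"x": 0,"y": 0,"z": 0,"rx": 0,"ry": 0,"rz": 0},{"x": 0,"y": 0,"z": 0,"rx": 0,"ry": 0,"rz": 0}], jaw=1)

```text
t: 5.25
eef_pos: [511.7, -170.1, 132.1]
tcp_rot: [-3.139, -0.608, -0.049]
ft_force: [0.7, 0.4, -0.6]
opening: 0.329
grip_force: 30.0
```

Call:
step_arm(plan=[{"x": 0,"y": 0,"z": -0.05,"rx": 0,"ry": 0,"rz": 0},{"x": 0,"y": 0,"z": -0.1,"rx": 0,"ry": 0,"rz": 0},{"x": 0,"y": 0,"z": -0.15,"rx": 0,"ry": 0,"rz": 0},{"x": 0,"y": 0,"z": -0.2,"rx": 0,"ry": 0,"rz": 0},{"x": 0,"y": 0,"z": -0.2,"rx": 0,"ry": 0,"rz": 0},{"x": 0,"y": 0,"z": -0.2,"rx": 0,"ry": 0,"rz": 0},{"x": 0,"y": 0,"z": -0.2,"rx": 0,"ry": 0,"rz": 0},{"x": 0,"y": 0,"z": -0.2,"rx": 0,"ry": 0,"rz": 0},{"x": 0,"y": 0,"z": -0.2,"rx": 0,"ry": 0,"rz": 0},{"x": 0,"y": 0,"z": -0.2,"rx": 0,"ry": 0,"rz": 0}])

```text
t: 6.08
eef_pos: [486.9, -169.0, 167.1]
tcp_rot: [-3.139, -0.607, -0.049]
ft_force: [1.0, -0.2, -3.5]
opening: 0.33
grip_force: 30.0
```

Call:
step_arm(plan=[{"x": 0,"y": 0,"z": -0.25,"rx": 0,"ry": 0,"rz": 0},{"x": 0,"y": 0,"z": -0.3,"rx": 0,"ry": 0,"rz": 0},{"x": 0,"y": 0,"z": -0.3,"rx": 0,"ry": 0,"rz": 0},{"x": 0,"y": 0,"z": -0.3,"rx": 0,"ry": 0,"rz": 0},{"x": 0,"y": 0,"z": -0.3,"rx": 0,"ry": 0,"rz": 0},{"x": 0,"y": 0,"z": -0.3,"rx": 0,"ry": 0,"rz": 0},{"x": 0,"y": 0,"z": -0.3,"rx": 0,"ry": 0,"rz": 0},{"x": 0,"y": 0,"z": -0.3,"rx": 0,"ry": 0,"rz": 0},{"x": 0,"y": 0,"z": -0.3,"rx": 0,"ry": 0,"rz": 0},{"x": 0,"y": 0,"z": -0.3,"rx": 0,"ry": 0,"rz": 0}])

```text
t: 6.92
eef_pos: [444.5, -166.8, 227.5]
tcp_rot: [-3.139, -0.607, -0.05]
ft_force: [0.5, -0.4, -3.7]
opening: 0.33
grip_force: 30.0
```

Run:
```python
from mv import *; from geo import *
rep(); s=state()
T0=R.from_euler("xyz",s["tcp_rot"])
p1=np.array([460,-165,310]); go(p1,T0,10)
D=tool([0,0,-1],[-.1,-.995,0]); go([528,72,275],D,20,dict(eef_pos=p1,tcp_rot=s["tcp_rot"]))
```

```text
6.92 [ 444.5 -166.8  227.5] [-3.139 -0.607 -0.05 ] F [ 0.5 -0.4 -3.7] open 0.33 grip 30.0
n 10 row {'x': 0.239, 'y': -0.011, 'z': -0.236, 'rx': 0.0, 'ry': 0.0, 'rz': 0.0}
n 20 row {'x': 0.075, 'y': -0.482, 'z': 0.101, 'rx': -0.009, 'ry': -0.303, 'rz': 0.025}
```

Call:
step_arm(plan=[{"x": 0.24,"y": 0,"z": -0.24,"rx": 0,"ry": 0,"rz": 0},{"x": 0.24,"y": 0,"z": -0.24,"rx": 0,"ry": 0,"rz": 0},{"x": 0.24,"y": 0,"z": -0.24,"rx": 0,"ry": 0,"rz": 0},{"x": 0.24,"y": 0,"z": -0.24,"rx": 0,"ry": 0,"rz": 0},{"x": 0.24,"y": 0,"z": -0.24,"rx": 0,"ry": 0,"rz": 0},{"x": 0.24,"y": 0,"z": -0.24,"rx": 0,"ry": 0,"rz": 0},{"x": 0.24,"y": 0,"z": -0.24,"rx": 0,"ry": 0,"rz": 0},{"x": 0.24,"y": 0,"z": -0.24,"rx": 0,"ry": 0,"rz": 0},{"x": 0.24,"y": 0,"z": -0.24,"rx": 0,"ry": 0,"rz": 0},{"x": 0.24,"y": 0,"z": -0.24,"rx": 0,"ry": 0,"rz": 0}])

```text
t: 7.75
eef_pos: [459.6, -167.7, 310.9]
tcp_rot: [-3.139, -0.606, -0.05]
ft_force: [0.4, -0.6, -2.8]
opening: 0.332
grip_force: 30.0
```

Call:
step_arm(plan=[{"x": 0.08,"y": -0.48,"z": 0.1,"rx": -0.01,"ry": -0.3,"rz": 0.02},{"x": 0.08,"y": -0.48,"z": 0.1,"rx": -0.01,"ry": -0.3,"rz": 0.02},{"x": 0.08,"y": -0.48,"z": 0.1,"rx": -0.01,"ry": -0.3,"rz": 0.02},{"x": 0.08,"y": -0.48,"z": 0.1,"rx": -0.01,"ry": -0.3,"rz": 0.02},{"x": 0.08,"y": -0.48,"z": 0.1,"rx": -0.01,"ry": -0.3,"rz": 0.02},{"x": 0.08,"y": -0.48,"z": 0.1,"rx": -0.01,"ry": -0.3,"rz": 0.02},{"x": 0.08,"y": -0.48,"z": 0.1,"rx": -0.01,"ry": -0.3,"rz": 0.02},{"x": 0.08,"y": -0.48,"z": 0.1,"rx": -0.01,"ry": -0.3,"rz": 0.02},{"x": 0.08,"y": -0.48,"z": 0.1,"rx": -0.01,"ry": -0.3,"rz": 0.02},{"x": 0.08,"y": -0.48,"z": 0.1,"rx": -0.01,"ry": -0.3,"rz": 0.02}])

```text
t: 8.58
eef_pos: [495.7, -49.3, 297.8]
tcp_rot: [-3.14, -0.305, -0.071]
ft_force: [-0.5, -0.3, -3.5]
opening: 0.333
grip_force: 30.0
```

Run:
```python
from mv import *
rep(); D=tool([0,0,-1],[-.1,-.995,0]); go([528,72,275],D,10)
```

```text
8.58 [495.7 -49.3 297.8] [-3.14  -0.305 -0.071] F [-0.5 -0.3 -3.5] open 0.333 grip 30.0
n 10 row {'x': 0.072, 'y': -0.494, 'z': 0.106, 'rx': -0.005, 'ry': -0.305, 'rz': 0.029}
```

Call:
step_arm(plan=[{"x": 0.07,"y": -0.49,"z": 0.1,"rx": -0.005,"ry": -0.305,"rz": 0.03},{"x": 0.07,"y": -0.49,"z": 0.1,"rx": -0.005,"ry": -0.305,"rz": 0.03},{"x": 0.07,"y": -0.49,"z": 0.1,"rx": -0.005,"ry": -0.305,"rz": 0.03},{"x": 0.07,"y": -0.49,"z": 0.1,"rx": -0.005,"ry": -0.305,"rz": 0.03},{"x": 0.07,"y": -0.49,"z": 0.1,"rx": -0.005,"ry": -0.305,"rz": 0.03},{"x": 0.07,"y": -0.49,"z": 0.1,"rx": -0.005,"ry": -0.305,"rz": 0.03},{"x": 0.07,"y": -0.49,"z": 0.1,"rx": -0.005,"ry": -0.305,"rz": 0.03},{"x": 0.07,"y": -0.49,"z": 0.1,"rx": -0.005,"ry": -0.305,"rz": 0.03},{"x": 0.07,"y": -0.49,"z": 0.1,"rx": -0.005,"ry": -0.305,"rz": 0.03},{"x": 0.07,"y": -0.49,"z": 0.1,"rx": -0.005,"ry": -0.305,"rz": 0.03}])

```text
t: 9.42
eef_pos: [527.5, 70.8, 276.6]
tcp_rot: [-3.141, -0.0, -0.101]
ft_force: [0.7, -0.0, -3.3]
opening: 0.336
grip_force: 30.0
```

Run:
```python
from mv import *; from h import *; from cell import read_camera
rep(); D=tool([0,0,-1],[-.1,-.995,0]); go([528,72,275],D,1)
c=read_camera("side"); pickle.dump(c,open("s2.pkl","wb")); cv2.imwrite("pics/s2.png",cv2.resize(c["image"][130:380,100:380,::-1],None,fx=2,fy=2))
print(pix(c,[[528,72,164],[528,72,309]])-[100,130])
```

```text
9.42 [527.5  70.8 276.6] [-3.141 -0.    -0.101] F [ 0.7 -0.  -3.3] open 0.336 grip 30.0
n 1 row {'x': 0.013, 'y': -0.051, 'z': 0.063, 'rx': -0.004, 'ry': -0.004, 'rz': -0.013}Traceback (most recent call last):
  File "<stdin>", line 4, in <module>
  File "h.py", line 15, in pix
    X=np.atleast_2d(X); return cv2.projectPoints(X,cv2.Rodrigues(c["R"])[0],np.float64(c["t"]),K(c),np.array([c["k1"],0,0,0.]))[0][:,0]
                               ~~~~~~~~~~~~~~~~~^^^^^^^^^^^^^^^^^^^^^^^^^^^^^^^^^^^^^^^^^^^^^^^^^^^^^^^^^^^^^^^^^^^^^^^^^^^^^^^
cv2.error: OpenCV(4.12.0) /io/opencv/modules/calib3d/src/calibration_base.cpp:1490: error: (-215:Assertion failed) npoints >= 0 && (depth == CV_32F || depth == CV_64F) in function 'projectPoints'
```

View pics/s2.png

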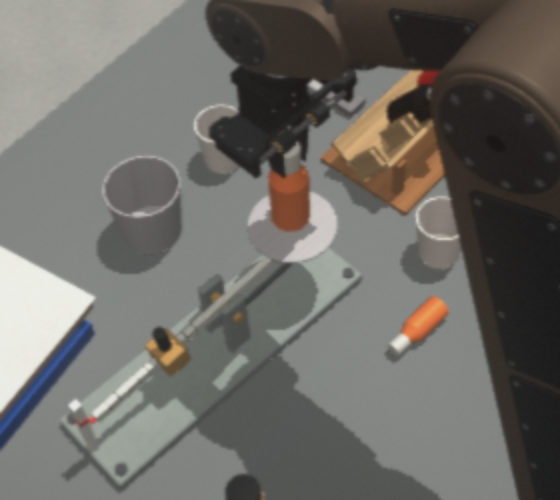

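Crop of the side view: the orange bottle (288,200) hangs over the pan (292,225), and the counterpoise is at (168,348). I'll check its tilt numerically.

```bash
sed -i 's/X=np.atleast_2d(X)/X=np.atleast_2d(np.float64(X))/' h.py
python3 - <<'E'
from h import *
c=pickle.load(open("s2.pkl","rb")); H=hsv(c)
m=box(c,225,262,205,250)&((H[...,0]<14)|(H[...,0]>175))&(H[...,1]>140)
v,u=np.nonzero(m); print(len(u),u.min(),u.max(),v.min(),v.max())
for r in range(v.min(),v.max()+1,3): print(r,u[v==r].min(),u[v==r].max(),end=" | ")
z=276.6-111; A=np.array([527.5,70.8,0]); print(pix(c,[A+[0,0,z],A+[0,0,z+85],A+[0,0,z+145]]).round(1))
P=cloud(c,m); print(P.mean(0),P[P[:,2]>P[:,2].mean()+15].mean(0)-P[P[:,2]<P[:,2].mean()-15].mean(0), P[:,2].min(),P[:,2].max())
E
```

```text
478 235 253 214 244
214 250 251 | 217 235 253 | 220 235 253 | 223 235 253 | 226 236 252 | 229 236 252 | 232 237 253 | 235 236 253 | 238 237 253 | 241 238 251 | 244 242 248 | [[246.2 237.1]
 [244.8 217.4]
 [243.8 202.3]]
[515.98392223  87.89409142 227.64051614] [ 2.83644918 -4.83860171 65.61060666] 165.50507234672818 276.85400646502785
```

Call:
step_arm(plan=[{"x": 0,"y": -0.05,"z": 0.15,"rx": 0,"ry": 0,"rz": 0},{"x": 0,"y": 0,"z": 0.15,"rx": 0,"ry": 0,"rz": 0},{"x": 0,"y": 0,"z": 0.15,"rx": 0,"ry": 0,"rz": 0},{"x": 0,"y": 0,"z": 0.12,"rx": 0,"ry": 0,"rz": 0},{"x": 0,"y": 0,"z": 0.12,"rx": 0,"ry": 0,"rz": 0},{"x": 0,"y": 0,"z": 0.1,"rx": 0,"ry": 0,"rz": 0},{"x": 0,"y": 0,"z": 0.1,"rx": 0,"ry": 0,"rz": 0},{"x": 0,"y": 0,"z": 0.1,"rx": 0,"ry": 0,"rz": 0},{"x": 0,"y": 0,"z": 0.1,"rx": 0,"ry": 0,"rz": 0},{"x": 0,"y": 0,"z": 0.1,"rx": 0,"ry": 0,"rz": 0}])

```text
t: 10.3
eef_pos: [528.2, 71.7, 247.1]
tcp_rot: [-3.14, -0.003, -0.101]
ft_force: [-0.8, -0.4, -0.4]
opening: 0.332
grip_force: 30.0
```

Call:
step_arm(plan=[{"x": 0,"y": 0,"z": 0.08,"rx": 0,"ry": 0,"rz": 0},{"x": 0,"y": 0,"z": 0.08,"rx": 0,"ry": 0,"rz": 0},{"x": 0,"y": 0,"z": 0.05,"rx": 0,"ry": 0,"rz": 0},{"x": 0,"y": 0,"z": 0.05,"rx": 0,"ry": 0,"rz": 0},{"x": 0,"y": 0,"z": 0.05,"rx": 0,"ry": 0,"rz": 0},{"x": 0,"y": 0,"z": 0.05,"rx": 0,"ry": 0,"rz": 0},{"x": 0,"y": 0,"z": 0,"rx": 0,"ry": 0,"rz": 0},{"x": 0,"y": 0,"z": 0,"rx": 0,"ry": 0,"rz": 0},{"x": 0,"y": 0,"z": 0,"rx": 0,"ry": 0,"rz": 0},{"x": 0,"y": 0,"z": 0,"rx": 0,"ry": 0,"rz": 0}])

```text
t: 11.13
eef_pos: [528.2, 71.8, 238.3]
tcp_rot: [-3.14, -0.003, -0.101]
ft_force: [0.5, -0.2, -1.7]
opening: 0.331
grip_force: 30.0
```

Call:
step_arm(plan=[{"x": 0,"y": 0,"z": 0.03,"rx": 0,"ry": 0,"rz": 0},{"x": 0,"y": 0,"z": 0.03,"rx": 0,"ry": 0,"rz": 0},{"x": 0,"y": 0,"z": 0.03,"rx": 0,"ry": 0,"rz": 0},{"x": 0,"y": 0,"z": 0.03,"rx": 0,"ry": 0,"rz": 0},{"x": 0,"y": 0,"z": 0,"rx": 0,"ry": 0,"rz": 0},{"x": 0,"y": 0,"z": 0,"rx": 0,"ry": 0,"rz": 0},{"x": 0,"y": 0,"z": 0,"rx": 0,"ry": 0,"rz": 0},{"x": 0,"y": 0,"z": 0,"rx": 0,"ry": 0,"rz": 0},{"x": 0,"y": 0,"z": 0,"rx": 0,"ry": 0,"rz": 0},{"x": 0,"y": 0,"z": 0,"rx": 0,"ry": 0,"rz": 0}])

```text
t: 11.97
eef_pos: [528.2, 71.8, 235.3]
tcp_rot: [-3.14, -0.003, -0.101]
ft_force: [-0.0, 1.8, -0.8]
opening: 0.331
grip_force: 30.0
```

Run:
```python
from mv import *; from h import *; from cell import read_camera
rep(); c=read_camera("side"); rep()
m=box(c,220,275,225,262); P=cloud(c,m&(hsv(c)[...,1]<50)&(hsv(c)[...,2]>110)); P=P[(P[:,2]>100)&(P[:,2]<165)]; print("pan z",np.median(P[:,2]),len(P))
```

```text
11.97 [528.2  71.8 235.3] [-3.14e+00 -3.00e-03 -1.01e-01] F [-0.   1.8 -0.8] open 0.331 grip 30.0
12.02 [528.2  71.8 235.3] [-3.14e+00 -3.00e-03 -1.01e-01] F [-0.3  1.7 -1.2] open 0.334 grip 30.0
pan z 123.09663317703952 732
```

Call:
step_arm(plan=[{"x": 0,"y": 0,"z": 0.03,"rx": 0,"ry": 0,"rz": 0},{"x": 0,"y": 0,"z": 0.02,"rx": 0,"ry": 0,"rz": 0},{"x": 0,"y": 0,"z": 0.02,"rx": 0,"ry": 0,"rz": 0},{"x": 0,"y": 0,"z": 0,"rx": 0,"ry": 0,"rz": 0},{"x": 0,"y": 0,"z": 0,"rx": 0,"ry": 0,"rz": 0},{"x": 0,"y": 0,"z": 0,"rx": 0,"ry": 0,"rz": 0},{"x": 0,"y": 0,"z": 0,"rx": 0,"ry": 0,"rz": 0},{"x": 0,"y": 0,"z": 0,"rx": 0,"ry": 0,"rz": 0},{"x": 0,"y": 0,"z": 0,"rx": 0,"ry": 0,"rz": 0},{"x": 0,"y": 0,"z": 0,"rx": 0,"ry": 0,"rz": 0}])

```text
t: 12.85
eef_pos: [528.6, 71.9, 234.3]
tcp_rot: [-3.14, -0.004, -0.101]
ft_force: [-0.2, 1.3, 7.0]
opening: 0.329
grip_force: 30.0
```

Call:
step_arm(plan=[{"x": 0,"y": 0,"z": -0.015,"rx": 0,"ry": 0,"rz": 0},{"x": 0,"y": 0,"z": 0,"rx": 0,"ry": 0,"rz": 0},{"x": 0,"y": 0,"z": 0,"rx": 0,"ry": 0,"rz": 0},{"x": 0,"y": 0,"z": 0,"rx": 0,"ry": 0,"rz": 0},{"x": 0,"y": 0,"z": 0,"rx": 0,"ry": 0,"rz": 0},{"x": 0,"y": 0,"z": 0,"rx": 0,"ry": 0,"rz": 0},{"x": 0,"y": 0,"z": 0,"rx": 0,"ry": 0,"rz": 0},{"x": 0,"y": 0,"z": 0,"rx": 0,"ry": 0,"rz": 0},{"x": 0,"y": 0,"z": 0,"rx": 0,"ry": 0,"rz": 0},{"x": 0,"y": 0,"z": 0,"rx": 0,"ry": 0,"rz": 0}])

```text
t: 13.68
eef_pos: [528.5, 71.8, 234.3]
tcp_rot: [-3.14, -0.004, -0.101]
ft_force: [-0.6, 1.2, 5.7]
opening: 0.336
grip_force: 30.0
```

Call:
step_arm(plan=[{"x": 0,"y": 0,"z": 0,"rx": 0,"ry": 0,"rz": 0},{"x": 0,"y": 0,"z": 0,"rx": 0,"ry": 0,"rz": 0},{"x": 0,"y": 0,"z": 0,"rx": 0,"ry": 0,"rz": 0},{"x": 0,"y": 0,"z": 0,"rx": 0,"ry": 0,"rz": 0},{"x": 0,"y": 0,"z": 0,"rx": 0,"ry": 0,"rz": 0},{"x": 0,"y": 0,"z": 0,"rx": 0,"ry": 0,"rz": 0},{"x": 0,"y": 0,"z": -0.1,"rx": 0,"ry": 0,"rz": 0},{"x": 0,"y": 0,"z": -0.2,"rx": 0,"ry": 0,"rz": 0},{"x": 0,"y": 0,"z": -0.3,"rx": 0,"ry": 0,"rz": 0},{"x": 0,"y": 0,"z": -0.4,"rx": 0,"ry": 0,"rz": 0}], jaw=-0.4)

```text
t: 14.52
eef_pos: [528.0, 71.8, 259.5]
tcp_rot: [-3.14, -0.002, -0.101]
ft_force: [0.4, 0.3, 0.5]
opening: 0.701
grip_force: 0.0
```

Call:
step_arm(plan=[{"x": 0,"y": 0,"z": -0.5,"rx": 0,"ry": 0,"rz": 0},{"x": 0,"y": 0,"z": -0.5,"rx": 0,"ry": 0,"rz": 0},{"x": 0,"y": 0,"z": -0.3,"rx": 0,"ry": 0,"rz": 0},{"x": 0,"y": 0,"z": 0,"rx": 0,"ry": 0,"rz": 0},{"x": 0,"y": 0,"z": 0,"rx": 0,"ry": 0,"rz": 0},{"x": 0,"y": 0,"z": 0,"rx": 0,"ry": 0,"rz": 0},{"x": 0,"y": 0,"z": 0,"rx": 0,"ry": 0,"rz": 0},{"x": 0,"y": 0,"z": 0,"rx": 0,"ry": 0,"rz": 0},{"x": 0,"y": 0,"z": 0,"rx": 0,"ry": 0,"rz": 0},{"x": 0,"y": 0,"z": 0,"rx": 0,"ry": 0,"rz": 0}])

```text
t: 15.35
eef_pos: [528.0, 71.7, 291.1]
tcp_rot: [-3.14, -0.002, -0.101]
ft_force: [-0.3, -0.4, -0.5]
opening: 0.702
grip_force: 0.0
```

```bash
cat > knob.py <<'E'
from mv import *; from h import *; from cell import read_camera
rep()
for n in ("side","top"):
    c=read_camera(n); pickle.dump(c,open(n+"_k.pkl","wb"))
    print(n,"bottle/pan:",end="")
    b=(225,275,190,262) if n=="side" else (215,265,185,240)
    H=hsv(c); m=box(c,*b)&((H[...,0]<14)|(H[...,0]>175))&(H[...,1]>140); P=cloud(c,m); print(len(P),P.mean(0).round(1) if len(P) else "")
    b=(150,215,265,330) if n=="side" else (160,192,186,214)
    m=box(c,*b)&(H[...,2]<60); P=cloud(c,m); P=P[P[:,2]>110]; print("knob",len(P),P.mean(0).round(1),P.min(0).round(),P.max(0).round())
    m=box(c,*b)&(H[...,0]<28)&(H[...,0]>8)&(H[...,1]>110)&(H[...,2]>110); P=cloud(c,m); print("brass",len(P),P.mean(0).round(1),P[:,2].max())
E
python3 knob.py
```

```text
15.35 [528.   71.7 291.1] [-3.14e+00 -2.00e-03 -1.01e-01] F [-0.3 -0.4 -0.5] open 0.702 grip 0.0
side bottle/pan:443 [517.9  89.8 186. ]
knob 65 [553.1 294.3 155.5] [547. 285. 134.] [564. 302. 171.]
brass 147 [552.5 294.3 125.5] 147.19815522761544
top bottle/pan:Traceback (most recent call last):
  File "knob.py", line 7, in <module>
    H=hsv(c); m=box(c,*b)&((H[...,0]<14)|(H[...,0]>175))&(H[...,1]>140); P=cloud(c,m); print(len(P),P.mean(0).round(1) if len(P) else "")
                                                                           ~~~~~^^^^^
  File "h.py", line 12, in cloud
    v,u=np.nonzero(mask&(c["depth"]>0)); s=slopes(c,np.c_[u,v]); z=c["depth"][v,u]
                                           ~~~~~~^^^^^^^^^^^^^^
  File "h.py", line 6, in slopes
    return cv2.undistortPoints(np.float64(uv).reshape(-1,1,2),K(c),np.array([c["k1"],0,0,0.]))[:,0]
           ~~~~~~~~~~~~~~~~~~~^^^^^^^^^^^^^^^^^^^^^^^^^^^^^^^^^^^^^^^^^^^^^^^^^^^^^^^^^^^^^^^^
cv2.error: OpenCV(4.12.0) /io/opencv/modules/calib3d/src/undistort.dispatch.cpp:347: error: (-215:Assertion failed) CV_IS_MAT(_src) && CV_IS_MAT(_dst) && (_src->rows == 1 || _src->cols == 1) && (_dst->rows == 1 || _dst->cols == 1) && _src->cols + _src->rows - 1 == _dst->rows + _dst->cols - 1 && (CV_MAT_TYPE(_src->type) == CV_32FC2 || CV_MAT_TYPE(_src->type) == CV_64FC2) && (CV_MAT_TYPE(_dst->type) == CV_32FC2 || CV_MAT_TYPE(_dst->type) == CV_64FC2) in function 'cvUndistortPointsInternal'
```

```bash
cat > bal.py <<'E'
import numpy as np
from mv import tool
yb=np.array([np.sin(.137),np.cos(.137),0]); xb=np.array([np.cos(.137),-np.sin(.137),0])
T=tool([0,0,-1],xb)
E
python3 - <<'E'
from mv import *; from bal import *
print(T.as_euler("xyz")); go([558,291,250],T,20)
E
```

```text
[3.14159265 0.         1.43379633]
n 20 row {'x': 0.338, 'y': -0.353, 'z': 0.083, 'rx': 0.0, 'ry': -0.002, 'rz': -0.767}
```

Call:
step_arm(plan=[{"x": 0.34,"y": -0.35,"z": 0,"rx": 0,"ry": 0,"rz": -0.77},{"x": 0.34,"y": -0.35,"z": 0,"rx": 0,"ry": 0,"rz": -0.77},{"x": 0.34,"y": -0.35,"z": 0,"rx": 0,"ry": 0,"rz": -0.77},{"x": 0.34,"y": -0.35,"z": 0,"rx": 0,"ry": 0,"rz": -0.77},{"x": 0.34,"y": -0.35,"z": 0,"rx": 0,"ry": 0,"rz": -0.77},{"x": 0.34,"y": -0.35,"z": 0,"rx": 0,"ry": 0,"rz": -0.77},{"x": 0.34,"y": -0.35,"z": 0,"rx": 0,"ry": 0,"rz": -0.77},{"x": 0.34,"y": -0.35,"z": 0,"rx": 0,"ry": 0,"rz": -0.77},{"x": 0.34,"y": -0.35,"z": 0,"rx": 0,"ry": 0,"rz": -0.77},{"x": 0.34,"y": -0.35,"z": 0,"rx": 0,"ry": 0,"rz": -0.77}])

```text
t: 16.28
eef_pos: [587.9, 175.2, 291.5]
tcp_rot: [3.141, -0.003, 0.673]
ft_force: [0.8, 0.5, 0.1]
opening: 0.699
grip_force: 0.0
```

Call:
step_arm(plan=[{"x": 0.34,"y": -0.35,"z": 0.16,"rx": 0,"ry": 0,"rz": -0.77},{"x": 0.34,"y": -0.35,"z": 0.16,"rx": 0,"ry": 0,"rz": -0.77},{"x": 0.34,"y": -0.35,"z": 0.16,"rx": 0,"ry": 0,"rz": -0.77},{"x": 0.34,"y": -0.35,"z": 0.16,"rx": 0,"ry": 0,"rz": -0.77},{"x": 0.34,"y": -0.35,"z": 0.16,"rx": 0,"ry": 0,"rz": -0.77},{"x": 0.34,"y": -0.35,"z": 0.16,"rx": 0,"ry": 0,"rz": -0.77},{"x": 0.34,"y": -0.35,"z": 0.16,"rx": 0,"ry": 0,"rz": -0.77},{"x": 0.34,"y": -0.35,"z": 0.16,"rx": 0,"ry": 0,"rz": -0.77},{"x": 0.34,"y": -0.35,"z": 0.16,"rx": 0,"ry": 0,"rz": -0.77},{"x": 0.34,"y": -0.35,"z": 0.16,"rx": 0,"ry": 0,"rz": -0.77}])

```text
t: 17.12
eef_pos: [558.7, 290.8, 251.3]
tcp_rot: [3.139, -0.002, 1.443]
ft_force: [-0.1, 0.3, -0.3]
opening: 0.702
grip_force: 0.0
```

Run:
```python
from mv import *; from bal import *; from h import *; from cell import read_camera
rep(); go([558,291,250],T,1)
c=read_camera("wrist"); pickle.dump(c,open("w4.pkl","wb")); cv2.imwrite("pics/w4.png",c["image"][:,:,::-1])
print(pix(c,[[558,291,169],[528,72,123]]))
```

```text
17.12 [558.7 290.8 251.3] [ 3.139e+00 -2.000e-03  1.443e+00] F [-0.1  0.3 -0.3] open 0.702 grip 0.0
n 1 row {'x': 0.004, 'y': -0.028, 'z': 0.053, 'rx': 0.025, 'ry': -0.015, 'rz': 0.095}
[[279.25418003 221.47508816]
 [278.28457505 379.03997151]]
```

View pics/w4.png

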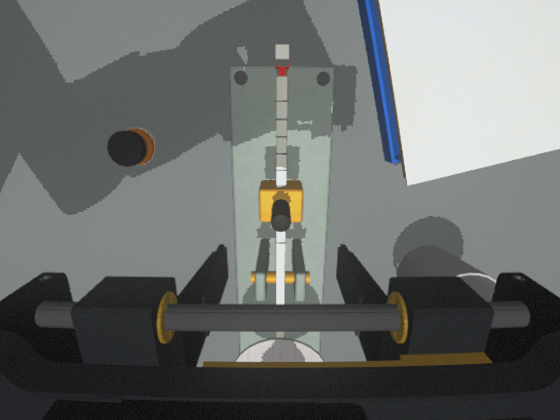

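Wrist view: knob top at (281,222), predicted (279,221), so it is centred. The beam runs straight up at column 281, the red tip is at (282,72), and the column/pivot is at (280,278). I'll descend and grip.

Call:
step_arm(plan=[{"x": 0,"y": 0,"z": 0.5,"rx": 0,"ry": 0,"rz": 0.09},{"x": 0,"y": 0,"z": 0.5,"rx": 0,"ry": 0,"rz": 0},{"x": 0,"y": 0,"z": 0.5,"rx": 0,"ry": 0,"rz": 0},{"x": 0,"y": 0,"z": 0.5,"rx": 0,"ry": 0,"rz": 0},{"x": 0,"y": 0,"z": 0.5,"rx": 0,"ry": 0,"rz": 0},{"x": 0,"y": 0,"z": 0.5,"rx": 0,"ry": 0,"rz": 0},{"x": 0,"y": 0,"z": 0.5,"rx": 0,"ry": 0,"rz": 0},{"x": 0,"y": 0,"z": 0.5,"rx": 0,"ry": 0,"rz": 0},{"x": 0,"y": 0,"z": 0.4,"rx": 0,"ry": 0,"rz": 0},{"x": 0,"y": 0,"z": 0.1,"rx": 0,"ry": 0,"rz": 0}])

```text
t: 18.0
eef_pos: [558.9, 289.9, 137.6]
tcp_rot: [3.141, -0.0, 1.429]
ft_force: [0.6, -0.7, -1.2]
opening: 0.699
grip_force: 0.0
```

Call:
step_arm(plan=[{"x": 0,"y": 0,"z": 0,"rx": 0,"ry": 0,"rz": 0},{"x": 0,"y": 0,"z": 0,"rx": 0,"ry": 0,"rz": 0},{"x": 0,"y": 0,"z": 0,"rx": 0,"ry": 0,"rz": 0},{"x": 0,"y": 0,"z": 0,"rx": 0,"ry": 0,"rz": 0},{"x": 0,"y": 0,"z": 0,"rx": 0,"ry": 0,"rz": 0},{"x": 0,"y": 0,"z": 0,"rx": 0,"ry": 0,"rz": 0},{"x": 0,"y": 0,"z": 0,"rx": 0,"ry": 0,"rz": 0},{"x": 0,"y": 0,"z": 0,"rx": 0,"ry": 0,"rz": 0},{"x": 0,"y": 0,"z": 0,"rx": 0,"ry": 0,"rz": 0},{"x": 0,"y": 0,"z": 0,"rx": 0,"ry": 0,"rz": 0}], jaw=1)

```text
t: 18.83
eef_pos: [557.8, 290.4, 139.0]
tcp_rot: [-3.141, -0.001, 1.43]
ft_force: [-7.5, 0.5, 1.7]
opening: 0.187
grip_force: 30.0
```

Call:
step_arm(plan=[{"x": 0,"y": -0.05,"z": 0,"rx": 0,"ry": 0,"rz": 0},{"x": 0.1,"y": 0,"z": -0.01,"rx": 0,"ry": 0,"rz": 0},{"x": 0.2,"y": 0,"z": -0.02,"rx": 0,"ry": 0,"rz": 0},{"x": 0.25,"y": 0,"z": -0.025,"rx": 0,"ry": 0,"rz": 0},{"x": 0.25,"y": 0,"z": -0.025,"rx": 0,"ry": 0,"rz": 0},{"x": 0.25,"y": 0,"z": -0.025,"rx": 0,"ry": 0,"rz": 0},{"x": 0.25,"y": 0,"z": -0.025,"rx": 0,"ry": 0,"rz": 0},{"x": 0.25,"y": 0,"z": -0.025,"rx": 0,"ry": 0,"rz": 0},{"x": 0.2,"y": 0,"z": -0.02,"rx": 0,"ry": 0,"rz": 0},{"x": 0.1,"y": 0,"z": -0.01,"rx": 0,"ry": 0,"rz": 0}])

```text
t: 19.67
eef_pos: [564.2, 337.2, 143.8]
tcp_rot: [3.14, -0.002, 1.431]
ft_force: [-4.6, -1.4, -2.0]
opening: 0.187
grip_force: 30.0
```

Call:
step_arm(plan=[{"x": 0,"y": 0,"z": 0,"rx": 0,"ry": 0,"rz": 0},{"x": 0,"y": 0,"z": 0,"rx": 0,"ry": 0,"rz": 0},{"x": 0,"y": 0,"z": 0,"rx": 0,"ry": 0,"rz": 0},{"x": 0,"y": 0,"z": 0,"rx": 0,"ry": 0,"rz": 0},{"x": 0,"y": 0,"z": 0,"rx": 0,"ry": 0,"rz": 0},{"x": 0,"y": 0,"z": 0,"rx": 0,"ry": 0,"rz": 0},{"x": 0,"y": 0,"z": 0,"rx": 0,"ry": 0,"rz": 0},{"x": 0,"y": 0,"z": 0,"rx": 0,"ry": 0,"rz": 0},{"x": 0,"y": 0,"z": 0,"rx": 0,"ry": 0,"rz": 0},{"x": 0,"y": 0,"z": 0,"rx": 0,"ry": 0,"rz": 0}])

```text
t: 20.5
eef_pos: [564.2, 336.8, 144.0]
tcp_rot: [3.139, -0.002, 1.43]
ft_force: [-6.1, 1.7, -0.1]
opening: 0.185
grip_force: 30.0
```

Call:
step_arm(plan=[{"x": 0,"y": 0,"z": 0,"rx": 0,"ry": 0,"rz": 0},{"x": 0,"y": 0,"z": 0,"rx": 0,"ry": 0,"rz": 0},{"x": 0,"y": 0,"z": 0,"rx": 0,"ry": 0,"rz": 0},{"x": 0,"y": 0,"z": 0,"rx": 0,"ry": 0,"rz": 0},{"x": 0,"y": 0,"z": 0,"rx": 0,"ry": 0,"rz": 0},{"x": 0,"y": 0,"z": 0,"rx": 0,"ry": 0,"rz": 0},{"x": 0,"y": 0,"z": 0,"rx": 0,"ry": 0,"rz": 0},{"x": 0,"y": 0,"z": 0,"rx": 0,"ry": 0,"rz": 0},{"x": 0,"y": 0,"z": 0,"rx": 0,"ry": 0,"rz": 0},{"x": 0,"y": 0,"z": 0,"rx": 0,"ry": 0,"rz": 0}], jaw=0)

```text
t: 21.33
eef_pos: [564.5, 336.4, 143.9]
tcp_rot: [3.139, -0.002, 1.43]
ft_force: [0.4, 0.8, 0.4]
opening: 0.498
grip_force: 0.0
```

Call:
step_arm(plan=[{"x": 0,"y": 0,"z": 0,"rx": 0,"ry": 0,"rz": 0},{"x": 0,"y": 0,"z": 0,"rx": 0,"ry": 0,"rz": 0},{"x": 0,"y": 0,"z": 0,"rx": 0,"ry": 0,"rz": 0},{"x": 0,"y": 0,"z": 0,"rx": 0,"ry": 0,"rz": 0},{"x": 0,"y": 0,"z": 0,"rx": 0,"ry": 0,"rz": 0},{"x": 0,"y": 0,"z": 0,"rx": 0,"ry": 0,"rz": 0},{"x": 0,"y": 0,"z": 0,"rx": 0,"ry": 0,"rz": 0},{"x": 0,"y": 0,"z": 0,"rx": 0,"ry": 0,"rz": 0},{"x": 0,"y": 0,"z": 0,"rx": 0,"ry": 0,"rz": 0},{"x": 0,"y": 0,"z": 0,"rx": 0,"ry": 0,"rz": 0}])

```text
t: 22.17
eef_pos: [564.5, 336.3, 143.9]
tcp_rot: [3.139, -0.002, 1.43]
ft_force: [-0.4, -0.2, 0.3]
opening: 0.5
grip_force: 0.0
```

```bash
cat > ang.py <<'E'
from mv import *; from bal import *; from h import *; from cell import read_camera
rep(); pan=np.array([528.,72,0]); piv=pan+130*yb
def beam(c,far=(120,228)):
    P=cloud(c,np.ones(c["depth"].shape,bool)); A=P-piv; y=A@yb; x=A@xb
    i=(abs(x)<4)&(P[:,2]>70)&(P[:,2]<140)&(y>25)&(y<226); y,z=y[i],P[i,2]
    f=np.polyfit(y,z,1)
    for _ in range(6):
        r=z-np.polyval(f,y); k=abs(r)<max(2.5,np.median(abs(r))*2); f=np.polyfit(y[k],z[k],1)
    return len(y),k.sum(),f.round(4),"y",y[k].min().round(),y[k].max().round()
def panz(c):
    P=cloud(c,(hsv(c)[...,1]<50)); A=P-pan; r=np.hypot(A[:,0],A[:,1]); i=(r<58)&(r>33)&(P[:,2]>110)&(P[:,2]<160); return i.sum(),np.median(P[i,2]).round(1)
for n in ("side","top","wrist"):
    c=read_camera(n); pickle.dump(c,open(n+"_a.pkl","wb"))
    print(n,"beam",beam(c),"pan",panz(c))
E
python3 ang.py
```

```text
22.17 [564.5 336.3 143.9] [ 3.139e+00 -2.000e-03  1.430e+00] F [-0.4 -0.2  0.3] open 0.5 grip 0.0
side beam (131, np.int64(95), array([-2.300000e-03,  1.090425e+02]), 'y', np.float64(25.0), np.float64(224.0)) pan (np.int64(136), np.float64(133.9))
top beam (65, np.int64(51), array([1.650000e-02, 1.086677e+02]), 'y', np.float64(26.0), np.float64(116.0)) pan (np.int64(611), np.float64(136.6))
wrist beam (2054, np.int64(1537), array([4.200000e-03, 1.092343e+02]), 'y', np.float64(30.0), np.float64(225.0)) pan (np.int64(0), np.float64(nan))
  return _methods._mean(a, axis=axis, dtype=dtype,
  ret = ret.dtype.type(ret / rcount)
```

Call:
step_arm(plan=[{"x": 0,"y": 0,"z": -0.2,"rx": 0,"ry": 0,"rz": 0},{"x": 0,"y": 0,"z": -0.4,"rx": 0,"ry": 0,"rz": 0},{"x": 0,"y": 0,"z": -0.5,"rx": 0,"ry": 0,"rz": 0},{"x": 0,"y": 0,"z": -0.6,"rx": 0,"ry": 0,"rz": 0},{"x": 0,"y": 0,"z": -0.6,"rx": 0,"ry": 0,"rz": 0},{"x": 0,"y": 0,"z": -0.5,"rx": 0,"ry": 0,"rz": 0},{"x": 0,"y": 0,"z": -0.4,"rx": 0,"ry": 0,"rz": 0},{"x": 0,"y": 0,"z": 0,"rx": 0,"ry": 0,"rz": 0},{"x": 0,"y": 0,"z": 0,"rx": 0,"ry": 0,"rz": 0},{"x": 0,"y": 0,"z": 0,"rx": 0,"ry": 0,"rz": 0}])

```text
t: 23.15
eef_pos: [564.0, 336.1, 223.4]
tcp_rot: [3.14, -0.001, 1.43]
ft_force: [-0.6, -0.1, 0.2]
opening: 0.501
grip_force: 0.0
```

```bash
cat >> ang.py <<'E'
# base slope as the wrist camera's own level reference; red tip and red mark
P=cloud(c,hsv(c)[...,1]<60); A=P-piv; y=A@yb; x=A@xb; i=(abs(x)>20)&(abs(x)<50)&(P[:,2]>10)&(P[:,2]<30)&(y>40)&(y<225)
print("base ref",i.sum(),np.polyfit(y[i],P[i,2],1).round(4))
H=hsv(c); m=((H[...,0]<8)|(H[...,0]>172))&(H[...,1]>150)&(H[...,2]>90); P=cloud(c,m); A=P-piv; y=A@yb; i=(abs(A@xb)<15)&(y>190)&(y<245)
for k in np.argsort(y[i])[::max(1,i.sum()//12)]: print(y[i][k].round(),P[i][k,2].round(1),end=" | ")
cv2.imwrite("pics/w5.png",c["image"][:,:,::-1])
E
python3 ang.py 2>/dev/null
```

```text
23.15 [564.  336.1 223.4] [ 3.14e+00 -1.00e-03  1.43e+00] F [-0.6 -0.1  0.2] open 0.501 grip 0.0
side beam (199, np.int64(152), array([-1.80000e-03,  1.08587e+02]), 'y', np.float64(25.0), np.float64(223.0)) pan (np.int64(610), np.float64(134.4))
top beam (75, np.int64(64), array([2.870000e-02, 1.093899e+02]), 'y', np.float64(28.0), np.float64(130.0)) pan (np.int64(612), np.float64(137.1))
wrist beam (1271, np.int64(1028), array([3.600000e-03, 1.092569e+02]), 'y', np.float64(34.0), np.float64(215.0)) pan (np.int64(0), np.float64(nan))
base ref 6327 [ 0.     20.1411]
216.0 101.9 | 216.0 102.6 | 217.0 102.4 | 217.0 102.4 | 218.0 102.8 | 218.0 102.5 | 219.0 102.6 | 220.0 101.7 | 220.0 102.6 | 221.0 102.3 | 222.0 102.5 | 222.0 102.3 | 223.0 102.8 |
```

View pics/w5.png

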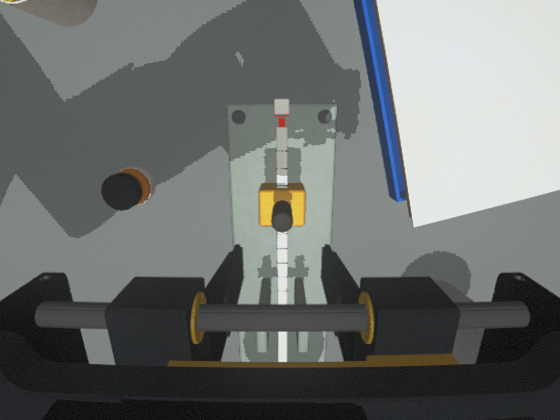

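The wrist view shows the beam with the poise at (282,205) and the red tip at (282,122) by the index post (282,106). Nothing touches it. I'll check the beam's profile along its length.

Run:
```python
from bal import *; from h import *
pan=np.array([528.,72,0]); piv=pan+130*yb
for n in ("wrist","side"):
    c=pickle.load(open(n+"_a.pkl","rb")); P=cloud(c,np.ones(c["depth"].shape,bool)); A=P-piv; y=A@yb; x=A@xb
    i=(abs(x)<5)&(P[:,2]>85)&(P[:,2]<125); print(n)
    for a in range(-60,235,15):
        k=i&(y>=a)&(y<a+15)
        if k.sum()>3: print(a,k.sum(),np.median(P[k,2]).round(2),end=" | ")
c=pickle.load(open("top_a.pkl","rb")); d=pickle.load(open("c0.pkl","rb"))["top"]
H=hsv(c); 
for nm,b in (("cupa",(262,290,132,162)),("cupb",(273,303,238,268)),("pail",(206,246,126,166)),("jar",(148,168,244,264)),("capB",(325,343,215,235)),("capR",(347,368,215,236))):
    u0,u1,v0,v1=b; print("\n",nm,np.abs(c["image"][v0:v1,u0:u1].astype(int)-d["image"][v0:v1,u0:u1]).mean().round(1),end="")
```

```text
wrist
-45 76 109.06 | -30 84 109.06 | -15 77 109.16 | 30 80 109.22 | 45 112 109.47 | 60 115 109.56 | 75 121 109.62 | 90 127 109.53 | 105 88 109.5 | 135 10 121.43 | 150 197 118.11 | 165 160 109.84 | 180 167 109.87 | 195 168 109.96 | 210 131 103.43 | side
-60 21 106.28 | -45 20 107.0 | -30 21 107.07 | -15 17 106.17 | 0 22 105.6 | 15 22 108.0 | 30 23 106.5 | 45 23 106.83 | 60 25 107.43 | 75 19 108.52 | 90 20 108.26 | 105 27 105.74 | 120 13 116.34 | 150 25 116.78 | 165 25 107.65 | 180 25 108.13 | 195 18 107.27 | 210 16 103.75 | 225 9 108.79 | 
 cupa 3.9
 cupb 4.9
 pail 3.8
 jar 47.6
 capB 3.9
 capR 3.7
```

```bash
python3 -c "
from cell import *
print(job_done())"
```

```text
the job is handed in; nothing more can be done
None
```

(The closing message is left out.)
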